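# Pin the belt tensioner arm and hold it wound back

## Task

Take the brass-headed hinge pin from the blue stand and push it down through the fork and the arm's lug of the belt tensioner until its flange seats on the fork. Then swing the tensioner arm by its orange grip against its spring, all the way round to the red stop, and finish holding it there (do not let go; the spring would throw it back). Leave the black-headed pin in the stand and do not shift the other loose things.

Things in the scene. Friction and masses are not known exactly. Their poses are not given: they have to be found in the camera images.
- hinge_pin: Hinge pin, upright in one of the two holes of the blue stand: steel shank 10 mm diameter, 50 mm long, tapered tip; steel flange 22 mm diameter x 4 mm; round brass grip 16 mm diameter x 22 mm tall. 50 g. Origin on the axis at the flange's underside (the seating face), z up the axis: grip z = 4 to 26 mm, shank 0 to -50 mm.
- short_pin: Like the hinge pin but with a black plastic grip and a shank of only 30 mm; stands in the other hole of the stand (which hole is which varies). Not needed; stays there. Same origin and axes.
- pin_stand: Blue block 130 x 44 x 56 mm high, fixed to the table, with two upright through holes 14 mm in diameter, 70 mm apart, at x = -35 and +35 mm on its centre line. Origin at the centre of its underside, x along its length. The pins' flanges rest on its top.
- tensioner: Belt tensioner: grey base plate 150 x 170 x 10 mm fixed to the table (place and yaw vary) with a steel fork, 36 mm wide, holding the lug of the sprung arm. Origin on the hinge axis, at table height; z up; +x from the hinge to the solid back of the fork, so the arm's sweep is centred on -x. A black and a red post are the arm's stops.
- fork_hole (a point): Centre of the hinge hole's mouth on the top face of the steel fork, on the arm's upright hinge axis, 62 mm above the table. Seated, the pin's origin is here. Axes as tensioner. The 12 mm hole (mouths chamfered 2 mm) runs, always in line, through upper ear (62 to 50 mm above the table), lug (39 to 25) and lower ear (24 to 13), where a sprung ball rubs: push the last 11 mm with a few N.
- tension_arm (a joint): Angle of the aluminium tensioner arm about the upright hinge axis, rad, counterclockwise from above: 0 at rest on the black stop, 1.1 at the red stop. In the fork_hole frame the orange grip is at x = -110 cos(joint - 0.55), y = -110 sin(joint - 0.55) mm. The spring pulls back to 0: about 2 N at the grip at rest, 5.5 N at the red stop.
- grip_post (a point): Mid-height (67 mm above the table) of the arm's upright orange grip, 16 mm diameter, free from 46 to 82 mm above the table; beneath it a black grooved roller of 40 mm diameter, 34 to 46 mm above the table. The grip is rigid with the arm.
- hex_key: Loose steel hex key 36 x 89 x 7 mm, bystander; origin at its underside.
- tape_roll: Loose black tape roll 64 x 62 x 19 mm, bystander; origin at its underside.
- spacer: Loose cream spacer block 32 x 50 x 12 mm, bystander; origin at its underside.
- o_ring: Loose black O-ring 76 mm across, 8 mm thick, bystander; origin at its underside.

How it is judged:
By the outcome, as a careful person would: the job done as asked, in the order asked, and still so for the second after the job is handed in, while the arm keeps its last pose, push and grip.
It also fails if it takes over 64 s, if anything falls off the work surface, if the arm or the gripper's body presses on something with over 40 N, if the wrist force passes 120 N, or if a joint passes its speed limit or range.

## Robot

A 6-joint arm with a two-finger parallel gripper is mounted at the origin on a cart in front of the work surface, level with it; the furniture and walls round the work are solid. World frame = base frame: x ahead of the robot, y to its left, z up, the work surface at z = 0. Lengths are in m, angles in rad, forces in N, time in s.
With the tool pointing down it reaches from about 0.25 to 0.775 m from the base axis. Payload 4 kg.
Tool frame: the origin (TCP) lies midway between the tips of the shut fingers; the grasp point (between the pads) lies 19 mm behind it; z points along the fingers, y is the line along which they close (so a half turn about z gives the same grasp; the last joint's range is limited). The gripper opens to 94 mm and grips with 3 to 60 N. Pads are 16 mm wide; open, the fingers measure 119 mm over their backs; the gripper's body (75 mm by 177 mm) begins 78 mm behind the grasp point.
Start: joints at [-1.269, 0.087, 1.371, -0, 1.684, -0.103], TCP at [0.217, -0.506, 0.206] pointing down, gripper open.
Joint ranges: [-3.1, 3.1], [-0.76, 2.03], [0.27, 2.55], [-1.08, 4.22], [0.17, 2.65], [-2.57, 2.57]. Speed limits (rad/s): [2.79, 2.79, 3.14, 3.14, 3.14, 3.14].

## Interface

Orientations are given as [roll, pitch, yaw] about the fixed x, y, z axes, in that order (R = Rz(yaw) Ry(pitch) Rx(roll)).
In Python, from bench import sensors, eyes, job gives the robot as it stands.
- The arm moves only by the tool arm_command, never from a script. Its argument "series" is a list of rows, each a list of 7 numbers: the opening, from 0 (shut) to 1 (fully open), then the shift along the tool's x, y, z in cm, then the turn, a rotation vector about the tool's x, y, z in rad. In form: [[fingers, dx, dy, dz, wx, wy, wz], ...]. A call has 1 to 20 rows; each row shifts and turns the commanded pose from where the row before left it, along the tool's axes as they then stand; what a row does not reach is not made up. A row lasts 1/10 s, in which the tool goes at most 50 mm and 8.59 degrees, less where a joint would pass 70% of its speed; a pose out of reach is approached as far as the arm can. A call with a gripper value outside its range is refused whole. The fingers move at their own pace and stop on an object; the grip force is fixed at half the most. Time passes only in rows, so rows that do not move let the fingers close. It gives the time, the measured TCP pose, the force and the opening at its end, in the units of the state.
- sensors.get_obs(): the state, without advancing time (a new reading comes with each control period).
- eyes.snapshot(name): name is "scene" or "top" or "wrist"; returns the picture (420x560x3 uint8, blue, green, red); there is no depth.
- eyes.get_calibration(name): a dict with "mtx" (3x3 intrinsics, pixels), "R" (3x3) and "t" (3): a world point X has camera coordinates R X + t. Camera axes: x right, y down, z forward; pixel columns grow to the right and rows downward; lengths in m; the calibration is good to about 2 mm. A picture is of the moment at which its call begins: read the wrist's pose just before it. get_calibration takes no time and is no camera call; for the wrist camera it gives the pose at the moment of the call.
- job.close_job(): hands the job in, once; it reports no verdict.
The state is a dict: "time": time; "joint_positions": joint angles; "qvel": joint speeds; "joint_torque": joint torques, N m; "tool_pos": TCP position; "ee_rot": TCP orientation; "wrist_force": force on the tool from outside, world axes, zero at the start; "wrist_torque": the same for the moment, N m; "width": finger opening in m.
Only numpy, scipy, OpenCV 4.12 (cv2) and the standard library are available. Lean on these libraries where they do the work, as an engineer would, in place of code of your own. Each camera call takes 0.05 s, during which the arm holds its last target. There are 200 camera calls.

## Working session

There is one attempt and no reset: what is moved stays moved. The work goes in short steps, Python scripts to look and compute and a tool call to move; the robot and the scene stay as the last step left them, time stands still between calls to the robot, and variables do not carry over. Pictures are saved under pics/ and viewed, on a budget of 10 in all, crops included, one or two more only if the job needs it, and the job is handed in when it is done.

Besides the shell and the picture viewer there is one more tool, called after "Emit:" as name(argument=value, ...) on one line, values as JSON. arm_command: Moves the arm, as the interface text tells. Its arguments: {"type":"object","properties":{"series":{"type":"array","items":{"type":"array","items":{"type":"number"}}}},"required":["series"]}

```bash
mkdir -p pics; ls
python3 - <<'E'
from bench import sensors, eyes
import cv2, numpy as np
print(sensors.get_obs())
for n in("scene","top"):
    im=eyes.snapshot(n); cv2.imwrite(f"pics/{n}0.png",im); print(n,eyes.get_calibration(n))
E
```

```text
pics
{'time': 0.0, 'joint_positions': array([-1.26909705e+00,  8.79659338e-02,  1.37224907e+00, -2.67894258e-05,
        1.68356978e+00, -1.03065959e-01]), 'qvel': array([ 0.00065422, -0.00155814, -0.00163503, -0.00098359, -0.00229121,
       -0.00090957]), 'joint_torque': array([ 1.83450982e-03, -3.40179420e+01, -3.02430117e+01,  7.21206120e-02,
        3.30294832e-02, -1.71552933e-04]), 'tool_pos': array([ 0.21643445, -0.50503627,  0.20430082]), 'ee_rot': array([-3.13940942e+00, -1.99049613e-04,  4.04762036e-01]), 'wrist_force': array([ 0.13660601,  0.72115552, -0.38721031]), 'wrist_torque': array([-0.03521123,  0.03614536, -0.00027354]), 'width': 0.09409301041279233}
scene {'mtx': array([[471.82622314,   0.        , 278.21065925],
       [  0.        , 471.82622314, 206.37151107],
       [  0.        ,   0.        ,   1.        ]]), 'R': array([[ 0.77753424, -0.62883356,  0.0029769 ],
       [-0.24750154, -0.31037341, -0.91782969],
       [ 0.57808606,  0.71290722, -0.39696323]]), 't': array([-0.43255216,  0.20265498,  0.74470903])}
top {'mtx': array([[383.65832571,   0.        , 272.79399299],
       [  0.        , 383.65832571, 208.82297083],
       [  0.        ,   0.        ,   1.        ]]), 'R': array([[ 0.00864601, -0.99987694,  0.0130901 ],
       [-0.99839209, -0.00936508, -0.05590643],
       [ 0.05602214, -0.01258568, -0.9983502 ]]), 't': array([-0.05014565,  0.51080169,  0.90693834])}
```

View pics/top0.png

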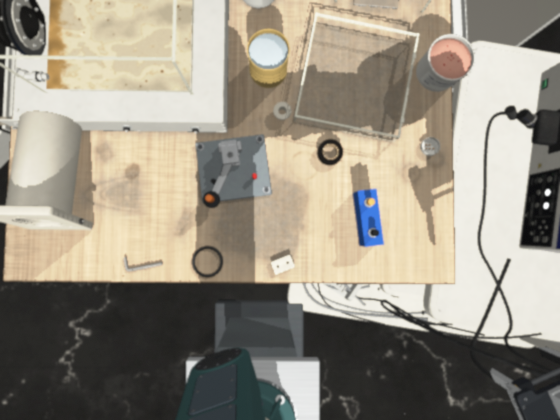

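View pics/scene0.png

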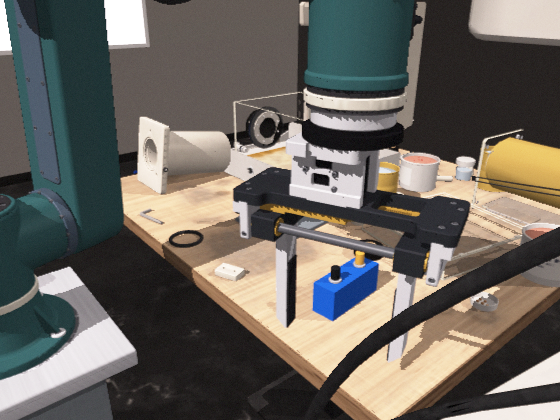

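The top view shows the brass pin at about (370,202), the black pin at (374,233), the fork at (230,150), the orange grip at (210,198) and the red stop at (254,176). The scene view confirms the pins stand upright in the stand. I'll measure these next.

```bash
cat > h.py <<'E'
import cv2, numpy as np
from bench import sensors, eyes
def plane(cal,uv,z):
    d=cal["R"].T@np.linalg.inv(cal["mtx"])@np.array([uv[0],uv[1],1.]); c=-cal["R"].T@cal["t"]
    return c+d*(z-c[2])/d[2]
def proj(cal,X):
    p=cal["mtx"]@(cal["R"]@np.asarray(X)+cal["t"]); return p[:2]/p[2]
def blobs(im,lo,hi,amin=8):
    m=cv2.inRange(cv2.cvtColor(im,cv2.COLOR_BGR2HSV),np.array(lo),np.array(hi))
    n,l,s,c=cv2.connectedComponentsWithStats(m)
    return [(c[i].round(1),s[i]) for i in range(1,n) if s[i,4]>=amin]
E
python3 - <<'E'
from h import *
im=cv2.imread("pics/top0.png"); cal=eyes.get_calibration("top")
for nm,lo,hi,z in(("orange/brass",(5,150,130),(25,255,255),.080),("red",(0,150,90),(4,255,255),.05),("blue",(105,150,60),(125,255,255),.056)):
    for c,s in blobs(im,lo,hi): 
        if 130<c[1]<290: print(nm,c,s,plane(cal,c,z).round(4))
m=cv2.inRange(cv2.cvtColor(im,cv2.COLOR_BGR2HSV),(105,150,60),(125,255,255)); print(cv2.minAreaRect(cv2.findNonZero(m)))
for p in((230,150),(254,176),(211,199)): print(p,plane(cal,p,.062).round(4))
cv2.imwrite("pics/topcrop.png",cv2.resize(im[125:215,190:280],None,fx=6,fy=6,interpolation=cv2.INTER_CUBIC))
E
```

```text
orange/brass [208.8 197.6] [205 195   8   6  37] [0.5313 0.0982 0.08  ]
red [254.  175.7] [253 174   3   5  13] [ 0.5858 -0.0008  0.05  ]
blue [367.3 218. ] [355 190  28  56 965] [ 0.4898 -0.2624  0.056 ]
((457.0164794921875, 218.4022216796875), (204.54580688476562, 55.089847564697266), 0.5906572937965393)
(230, 150) [0.6428 0.0544 0.062 ]
(254, 176) [ 0.5834 -0.0013  0.062 ]
(211, 199) [0.5297 0.0959 0.062 ]
```

View pics/topcrop.png

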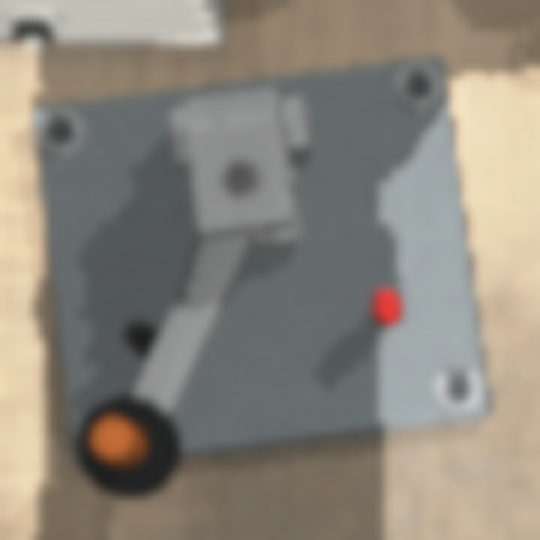

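The crop shows the hinge hole at (240,179), which is full-image (229.8,154.6). The orange top is at (118,440), the black stop at (140,335), and the red stop is at lower right. Next I'll work out positions and the first move.

Run:
```python
from h import *
im=cv2.imread("pics/top0.png"); cal=eyes.get_calibration("top")
h=plane(cal,(229.6,154.4),.062); g=plane(cal,(209.2,197.8),.082); print("hinge",h,"grip",g,np.linalg.norm((g-h)[:2]))
# grip at rest dir from hinge = yaw + pi -0.55 (+...) : (-cos.55, +sin.55)
a=np.arctan2(*(g-h)[[1,0]]); print("yaw",a-np.arctan2(np.sin(.55),-np.cos(.55)))
hsv=cv2.cvtColor(im,cv2.COLOR_BGR2HSV)
for c in((370,202),(374,233)): print(hsv[c[1],c[0]],plane(cal,c,.08).round(4))
for c,s in blobs(im[185:250,350:390],(10,100,120),(35,255,255),4): print(c+[350,185],s[4],plane(cal,c+[350,185],.08))
m=cv2.inRange(hsv,(105,150,60),(125,255,255)); m[:,:345]=0;m[:,395:]=0;m[:180]=0;m[255:]=0
print(cv2.minAreaRect(cv2.findNonZero(m)))
```

```text
hinge [0.63263608 0.05519298 0.062     ] grip [0.53068658 0.09701519 0.082     ] 0.11019436365493257
yaw 0.16071037465543103
[ 23 126 248] [ 0.5249 -0.2624  0.08  ]
[105  11  47] [ 0.4557 -0.271   0.08  ]
[370.1 201.5] 35 [ 0.52604695 -0.26266259  0.08      ]
((367.7161865234375, 217.37118530273438), (54.583614349365234, 21.8070125579834), 82.40535736083984)
```

Hinge is about (0.633,0.055), and the hinge-to-grip distance is 110 mm, as given. The pins are 70 mm apart, also as given. Moving above the brass pin.

Emit:
arm_command(series=[[1, 3.16, -0.84, 0.4, 0, 0, 0], [1, 3.16, -0.84, 0.4, 0, 0, 0], [1, 3.16, -0.84, 0.4, 0, 0, 0], [1, 3.16, -0.84, 0.4, 0, 0, 0], [1, 3.16, -0.84, 0.4, 0, 0, 0], [1, 3.16, -0.84, 0.4, 0, 0, 0], [1, 3.16, -0.84, 0.4, 0, 0, 0], [1, 3.16, -0.84, 0.4, 0, 0, 0], [1, 3.16, -0.84, 0.4, 0, 0, 0], [1, 3.16, -0.84, 0.4, 0, 0, 0], [1, 3.16, -0.84, 0.4, 0, 0, 0], [1, 3.16, -0.84, 0.4, 0, 0, 0], [1, 0, 0, 0, 0, 0, 0.095], [1, 0, 0, 0, 0, 0, 0.095], [1, 0, 0, 0, 0, 0, 0.095], [1, 0, 0, 0, 0, 0, 0], [1, 0, 0, 0, 0, 0, 0]])

```text
time: 1.8
tool_pos: [0.5252, -0.2635, 0.157]
ee_rot: [-3.141, 0.001, 0.122]
wrist_force: [0.1, 0.6, -0.1]
width: 0.0939
```

```bash
cat >> h.py <<'E'
def tool(target,yaw=None):
    "remaining shift in cm along tool axes, and wz"
    from scipy.spatial.transform import Rotation as Ro
    o=sensors.get_obs(); R=Ro.from_euler("xyz",o["ee_rot"]).as_matrix()
    print("t",round(o["time"],2),"pos",o["tool_pos"].round(4),"rpy",o["ee_rot"].round(4),"F",o["wrist_force"].round(1),"w",round(o["width"],4))
    print("shift cm",(R.T@(np.asarray(target)-o["tool_pos"])*100).round(2))
E
python3 - <<'E'
from h import *
tool([.5255,-.2626,.15])
cal=eyes.get_calibration("wrist"); im=eyes.snapshot("wrist"); cv2.imwrite("pics/w1.png",im)
print(cal, proj(cal,[.5255,-.2626,.082]))
E
```

```text
t 1.8 pos [ 0.5252 -0.2635  0.157 ] rpy [-3.1411e+00  7.0000e-04  1.2180e-01] F [ 0.1  0.6 -0.1] w 0.0939
shift cm [ 0.04 -0.08  0.7 ]
{'mtx': array([[348.34977215,   0.        , 282.07073562],
       [  0.        , 348.34977215, 205.75147607],
       [  0.        ,   0.        ,   1.        ]]), 'R': array([[ 1.22874808e-01, -9.92421685e-01, -9.90313886e-04],
       [-9.60098318e-01, -1.19125236e-01,  2.53022526e-01],
       [-2.51223013e-01, -3.01392955e-02, -9.67459881e-01]]), 't': array([-0.32529542,  0.45950626,  0.46690114])} [281.81160905 215.01297983]
```

View pics/w1.png

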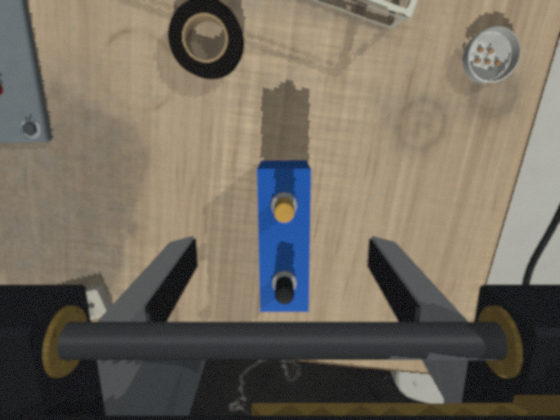

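The wrist view shows the brass grip at about (284,210), the black pin at (285,291), and the fingers straddling the stand. The predicted position was (282,215). I'll compute the correction.

Run:
```python
from h import *
im=cv2.imread("pics/w1.png"); cal=eyes.get_calibration("wrist")
for c,s in blobs(im[190:230,265:310],(12,100,80),(35,255,255),20):
    print(c+[265,190],s, plane(cal,c+[265,190],.075), "base-of-top:",plane(cal,(265+s[0]+s[2]/2-.5,190+s[1]+s[3]-s[2]/2-.5),.082))
print("cam",-cal["R"].T@cal["t"])
m=cv2.inRange(cv2.cvtColor(im,cv2.COLOR_BGR2HSV),(105,150,60),(125,255,255));m[:150]=0;m[320:]=0;m[:,:250]=0;m[:,320:]=0
(c,sz,a)=r=cv2.minAreaRect(cv2.findNonZero(m));print(r,plane(cal,c,.056))
```

```text
[283.7 209.6] [  9   8  20  24 360] [ 0.52799257 -0.26384743  0.075     ] base-of-top: [ 0.52839332 -0.26361933  0.082     ]
cam [ 0.5984242  -0.25410306  0.33526883]
((283.5, 235.5), (149.0, 51.0), 90.0) [ 0.50025106 -0.26720394  0.056     ]
```

Emit:
arm_command(series=[[1, 0.26, 0.05, 1.5, 0, 0, 0], [1, 0, 0, 2.5, 0, 0, 0], [1, 0, 0, 2.5, 0, 0, 0], [1, 0, 0, 1.9, 0, 0, 0], [1, 0, 0, 1.0, 0, 0, 0], [1, 0, 0, 0, 0, 0, 0], [0, 0, 0, 0, 0, 0, 0], [0, 0, 0, 0, 0, 0, 0], [0, 0, 0, 0, 0, 0, 0], [0, 0, 0, 0, 0, 0, 0], [0, 0, 0, 0, 0, 0, 0], [0, 0, 0, 0, 0, 0, 0], [0, 0, 0, 0, 0, 0, 0], [0, 0, 0, 0, 0, 0, 0]])

```text
time: 3.25
tool_pos: [0.5281, -0.2637, 0.0634]
ee_rot: [3.142, 0.0, 0.12]
wrist_force: [-0.7, 0.0, -0.1]
width: 0.0335
```

Emit:
arm_command(series=[[0, 0, 0, 0, 0, 0, 0], [0, 0, 0, 0, 0, 0, 0], [0, 0, 0, 0, 0, 0, 0], [0, 0, 0, 0, 0, 0, 0], [0, 0, 0, 0, 0, 0, 0], [0, 0, 0, 0, 0, 0, 0]])

```text
time: 3.85
tool_pos: [0.5281, -0.2638, 0.0634]
ee_rot: [3.142, 0.0, 0.12]
wrist_force: [0.7, 0.1, 0.4]
width: 0.0153
```

Emit:
arm_command(series=[[0, 0, 0, -1, 0, 0, 0], [0, 0, 0, -2, 0, 0, 0], [0, 0, 0, -2, 0, 0, 0], [0, 0, 0, -2, 0, 0, 0], [0, 0, 0, -2, 0, 0, 0], [0, 0.4, -1.6, 0, 0, 0, 0], [0, 0.77, -3.04, 0, 0, 0, 0], [0, 0.77, -3.04, 0, 0, 0, 0], [0, 0.77, -3.04, 0, 0, 0, 0], [0, 0.77, -3.04, 0, 0, 0, 0], [0, 0.77, -3.04, 0, 0, 0, 0], [0, 0.77, -3.04, 0, 0, 0, 0], [0, 0.77, -3.04, 0, 0, 0, 0], [0, 0.77, -3.04, 0, 0, 0, 0], [0, 0.77, -3.04, 0, 0, 0, 0], [0, 0.4, -1.4, 0, 0, 0, 0], [0, 0, 0, 0, 0, 0, 0], [0, 0, 0, 0, 0, 0, 0]])

```text
time: 5.65
tool_pos: [0.5682, 0.0465, 0.153]
ee_rot: [3.141, 0.001, 0.12]
wrist_force: [-0.1, -0.5, 0.0]
width: 0.0155
```

Run:
```python
from h import *
tool([.633,.0552,.15])
cal=eyes.get_calibration("wrist"); im=eyes.snapshot("wrist"); cv2.imwrite("pics/w2.png",im)
print(proj(cal,[.6326,.0552,.062]),"cam",-cal["R"].T@cal["t"])
```

```text
t 5.65 pos [0.5682 0.0465 0.153 ] rpy [3.1407e+00 1.0000e-03 1.2020e-01] F [-0.1 -0.5  0. ] w 0.0155
shift cm [ 6.54 -0.08  0.29]
[281.69515873 126.67342328] cam [0.64141027 0.05609843 0.33110998]
```

View pics/w2.png

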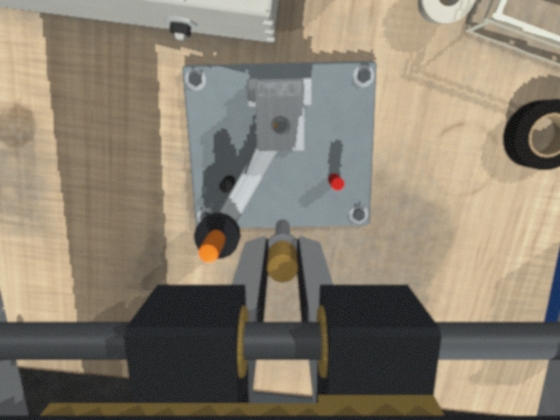

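The view shows the fork hole at about (280.5,124.5). The pin is held upright with its tip near (283,224) and the brass head near (283,262). The white housing stays behind the base plate. I'll check the hole and pin axis numerically.

Run:
```python
from h import *
im=cv2.imread("pics/w2.png"); cal=eyes.get_calibration("wrist"); o=sensors.get_obs()["tool_pos"]
g=cv2.cvtColor(im,cv2.COLOR_BGR2GRAY)
p=g[112:138,266:296]; print(p[::2,::2])
t=cv2.inRange(p,0,int(p.min())+22); n,l,s,c=cv2.connectedComponentsWithStats(t)
for i in range(1,n):
    if s[i,4]>15: q=c[i]+[266,112]; print(q,s[i],plane(cal,q,.062))
x,y,z=o
for dz in(-.057,-.007,-.003,.019): print(dz,proj(cal,[x,y,z+dz]))
for c,s in blobs(im[225:300,262:304],(12,100,60),(35,255,255),20): print(c+[262,225],s)
for r in range(218,250,3): print(r,g[r,268:300:2])
print("red",[ (c,s[4]) for c,s in blobs(im,(0,150,90),(4,255,255))])
```

```text
[[124 127 127 124 125 124 122 126 126 126 126 128 126 125 124]
 [124 126 129 128 123 124 124 125 125 125 125 122 126 124 126]
 [123 126 127 124 119 111 103  98 104 116 123 124 128 125 124]
 [123 124 130 114  99  91  93  92  90  91 100 119 126 124 124]
 [121 125 123 107  89  87  94  93  89  88  88 107 121 126 125]
 [123 126 119  97  88  84  78  78  81  81  83  99 117 123 126]
 [123 124 116  98  91  82  75  77  79  77  83  94 113 122 122]
 [123 121 116  99  87  78  81  78  77  78  83  93 109 122 122]
 [123 124 119 103  84  78  78  77  81  80  89 100 109 123 122]
 [125 123 122 112  97  82  79  82  80  88  99 105 119 121 122]
 [123 122 125 119 111  97  90  90  91 102 108 110 122 124 121]
 [124 123 125 128 123 116 112 109 111 117 118 120 124 123 122]
 [122 124 126 124 125 121 122 120 120 122 121 123 125 123 123]]
[280.01851852 124.54166667] [  6   5  17  17 216] [0.63414095 0.05602896 0.062     ]
-0.057 [282.81423683 222.59663359]
-0.007 [283.02451238 249.0076664 ]
-0.003 [283.04586745 251.68990582]
0.019 [283.18043846 268.59229669]
[281.8 261.5] [   4   16   32   41 1034]
218 [142 143 144 143 143 140 137 134 137 142 142 144 145 148 144 144]
221 [146 147 144 143 128 107  94  94 100 111 134 144 143 146 144 146]
224 [146 145 147 137 104  84  89  96 101 100 109 138 147 145 145 144]
227 [136 139 139 133  96  84  89  95  99 100 106 123 137 133 131 132]
230 [137 134 135 127  94  88  95  96  98  97 100 127 140 140 143 137]
233 [147 151 145 126  95  94 104 108 105 100 103 131 151 153 153 153]
236 [149 136 117 115 119 123 123 122 121 121 120 119 120 136 151 146]
239 [ 92 115 119 116 118 118 114 118 119 120 118 117 107 100  96  81]
242 [ 89 120 118 106  96  96  97 103 102 103 105 106  98 100  87  51]
245 [ 80 110  95  88  92  94  98 101 104 100  99  89  82  92  79  44]
248 [ 64  83  89  91  93  94 101 103 104 103 102  84  75  79  69  33]
red [(array([336. , 181.7]), np.int32(158))]
```

Run:
```python
from h import *
im=cv2.imread("pics/w2.png"); cal=eyes.get_calibration("wrist"); x,y,z=sensors.get_obs()["tool_pos"]
k=8; big=cv2.resize(im[212:287,235:331],None,fx=k,fy=k,interpolation=cv2.INTER_CUBIC)
a=np.linspace(0,2*np.pi,60)
for dz,r,col in((-.0074,.011,(0,0,255)),(-.0034,.011,(0,255,255)),(.0186,.008,(0,255,0)),(-.0574,.003,(255,0,255)),(-.05,.005,(255,0,0))):
    pts=np.array([proj(cal,[x+r*np.cos(t),y+r*np.sin(t),z+dz]) for t in a])
    cv2.polylines(big,[((pts-[235,212]+.5)*k).astype(int)],True,col,1)
cv2.imwrite("pics/pin.png",big)
```

```text
(no output)
```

View pics/pin.png

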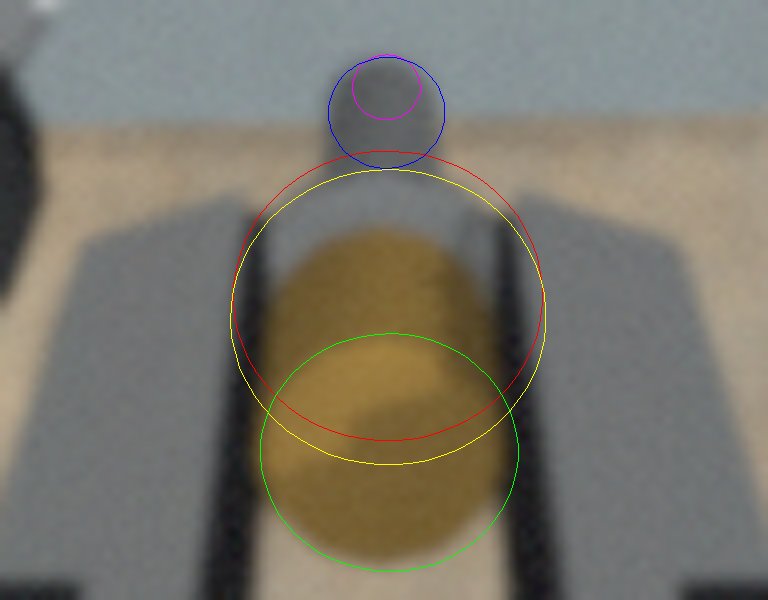

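The projected circles match the pin within about 0.5 mm laterally, so it's centred and upright in the grip. The hole is at (0.634,0.056). I'll move over it and lower until the tip enters the upper ear.

Emit:
arm_command(series=[[0, 1.32, -0.02, 0, 0, 0, 0], [0, 2, -0.03, 0, 0, 0, 0], [0, 2, -0.03, 0, 0, 0, 0], [0, 1.3, -0.03, 0, 0, 0, 0], [0, 0, 0, 0, 0, 0, 0], [0, 0, 0, 1.5, 0, 0, 0], [0, 0, 0, 1.0, 0, 0, 0], [0, 0, 0, 0.5, 0, 0, 0], [0, 0, 0, 0.4, 0, 0, 0], [0, 0, 0, 0.4, 0, 0, 0], [0, 0, 0, 0.4, 0, 0, 0], [0, 0, 0, 0, 0, 0, 0]])

```text
time: 6.9
tool_pos: [0.6338, 0.056, 0.1109]
ee_rot: [3.142, 0.001, 0.12]
wrist_force: [-0.7, 0.0, -0.5]
width: 0.0153
```

Emit:
arm_command(series=[[0, 0, 0, 0.4, 0, 0, 0], [0, 0, 0, 0.4, 0, 0, 0], [0, 0, 0, 0.4, 0, 0, 0], [0, 0, 0, 0.3, 0, 0, 0], [0, 0, 0, 0.3, 0, 0, 0], [0, 0, 0, 0.3, 0, 0, 0], [0, 0, 0, 0.3, 0, 0, 0], [0, 0, 0, 0.3, 0, 0, 0], [0, 0, 0, 0, 0, 0, 0]])

```text
time: 7.8
tool_pos: [0.6338, 0.0559, 0.0837]
ee_rot: [-3.142, 0.001, 0.12]
wrist_force: [0.5, 0.5, -0.4]
width: 0.015
```

Run:
```python
from h import *
tool([.6338,.0556,.0694])
cal=eyes.get_calibration("wrist"); im=eyes.snapshot("wrist"); cv2.imwrite("pics/w3.png",im[60:340,130:430])
```

```text
t 7.8 pos [0.6338 0.0559 0.0837] rpy [-3.1415e+00  1.2000e-03  1.1980e-01] F [ 0.5  0.5 -0.4] w 0.015
shift cm [-0.    0.03  1.43]
```

View pics/w3.png

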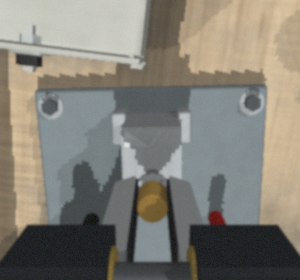

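The pin is over the fork with its shank entering the hole and no contact force so far. Now the final push.

Emit:
arm_command(series=[[0, 0, 0, 0.3, 0, 0, 0], [0, 0, 0, 0.3, 0, 0, 0], [0, 0, 0, 0.2, 0, 0, 0], [0, 0, 0, 0.2, 0, 0, 0], [0, 0, 0, 0.2, 0, 0, 0], [0, 0, 0, 0, 0, 0, 0]])

```text
time: 8.45
tool_pos: [0.6343, 0.0556, 0.0724]
ee_rot: [3.141, -0.0, 0.12]
wrist_force: [0.6, -0.6, -0.1]
width: 0.0151
```

Emit:
arm_command(series=[[0, 0, 0, 0.1, 0, 0, 0], [0, 0, 0, 0.1, 0, 0, 0], [0, 0, 0, 0.1, 0, 0, 0], [0, 0, 0, 0, 0, 0, 0]])

```text
time: 8.85
tool_pos: [0.6343, 0.0556, 0.0695]
ee_rot: [3.141, -0.0, 0.12]
wrist_force: [0.9, -1.3, 1.5]
width: 0.0151
```

Emit:
arm_command(series=[[0, 0, 0, 0.1, 0, 0, 0], [0, 0, 0, 0.1, 0, 0, 0], [0, 0, 0, 0, 0, 0, 0]])

```text
time: 9.15
tool_pos: [0.6344, 0.0557, 0.0694]
ee_rot: [3.141, -0.001, 0.12]
wrist_force: [-1.6, -1.7, 6.6]
width: 0.0151
```

It stopped at TCP z=0.0694, which is the predicted seating height. I'll push a little harder to confirm.

Emit:
arm_command(series=[[0, 0, 0, 0.1, 0, 0, 0], [0, 0, 0, 0.1, 0, 0, 0], [0, 0, 0, 0.1, 0, 0, 0], [0, 0, 0, 0, 0, 0, 0]])

```text
time: 9.55
tool_pos: [0.6345, 0.0556, 0.0693]
ee_rot: [3.141, -0.002, 0.12]
wrist_force: [-6.4, -2.4, 15.4]
width: 0.015
```

Emit:
arm_command(series=[[0, 0, 0, -0.2, 0, 0, 0], [0, 0, 0, -0.3, 0, 0, 0], [0.6, 0, 0, 0, 0, 0, 0], [0.6, 0, 0, 0, 0, 0, 0], [0.6, 0, 0, 0, 0, 0, 0], [0.6, 0, 0, 0, 0, 0, 0], [0.6, 0, 0, 0, 0, 0, 0], [0.6, 0, 0, 0, 0, 0, 0], [0.6, 0, 0, -0.5, 0, 0, 0], [0.6, 0, 0, -2, 0, 0, 0], [0.6, 0, 0, -2, 0, 0, 0], [0.6, -3, 0, -1, 0, 0, 0], [0.6, -3, 0, -1, 0, 0, 0], [0.6, -2, 0, 0, 0, 0, 0], [0.6, 0, 0, 0, 0, 0, 0], [0.6, 0, 0, 0, 0, 0, 0]])

```text
time: 11.15
tool_pos: [0.5552, 0.0464, 0.135]
ee_rot: [3.141, -0.002, 0.12]
wrist_force: [0.5, -0.1, 0.1]
width: 0.0568
```

Run:
```python
from h import *
tool([.5307,.0970,.0535])
cal=eyes.get_calibration("wrist"); im=eyes.snapshot("wrist"); cv2.imwrite("pics/w4.png",im)
print("pin seated base/top",[proj(cal,[.6344,.0556,z]).round(1) for z in(.062,.088)], "grip top", proj(cal,[.5307,.097,.082]))
for c,s in blobs(im,(3,120,80),(35,255,255),40): print(c,s,plane(cal,c,.075))
```

```text
t 11.15 pos [0.5552 0.0464 0.135 ] rpy [ 3.1414e+00 -1.6000e-03  1.1960e-01] F [ 0.5 -0.1  0.1] w 0.0568
shift cm [-1.84 -5.32  8.15]
pin seated base/top [array([283.5, 106.1]), array([283.6, 105. ])] grip top [207.77475135 248.97662388]
[280.4 108.7] [269  97  23  24 423] [0.63216542 0.05740449 0.075     ]
[207.  235.1] [193 222  30  32 481] [0.53838247 0.09952981 0.075     ]
[145.7 341.9] [135 306  28  71 912] [0.4439101  0.14143459 0.075     ]
[418.6 342.5] [402 307  28  71 850] [ 0.46935398 -0.07172803  0.075     ]
[374.3 406.9] [ 153  395  398   20 5003] [ 0.4045363  -0.04862654  0.075     ]
```

View pics/w4.png

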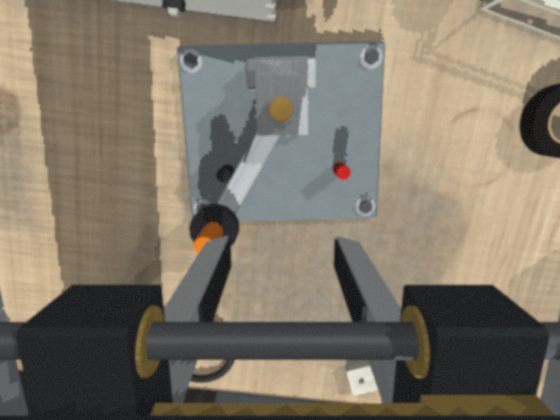

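The pin's brass head stands centred on the fork at (280,109), as predicted for a seated pin. The orange grip's top is at about (205,242), giving grip ≈ (0.533,0.098). I'll turn so the fingers close tangentially, go over the grip, descend and close.

Emit:
arm_command(series=[[0.6, 0, 0, 0, 0, 0, 0.13], [0.6, 0, 0, 0, 0, 0, 0.13], [0.6, 0, 0, 0, 0, 0, 0.13], [0.6, 0, 0, 0, 0, 0, 0.13], [0.6, -2, -1.95, 0, 0, 0, 0], [0.6, -2.06, -1.98, 0, 0, 0, 0], [0.6, 0, 0, 2, 0, 0, 0], [0.6, 0, 0, 0, 0, 0, 0], [0.6, 0, 0, 0, 0, 0, 0]])

```text
time: 12.1
tool_pos: [0.5329, 0.0983, 0.1138]
ee_rot: [3.141, 0.001, -0.4]
wrist_force: [-0.2, -0.1, -0.1]
width: 0.0567
```

Run:
```python
from h import *
tool([.5331,.0984,.0535])
cal=eyes.get_calibration("wrist"); im=eyes.snapshot("wrist"); cv2.imwrite("pics/w5.png",im)
print("grip top pred", proj(cal,[.5331,.0984,.082]), "hinge",proj(cal,[.6344,.0556,.088]))
for c,s in blobs(im,(3,120,80),(35,255,255),40): print(c,s)
```

```text
t 12.1 pos [0.5329 0.0983 0.1138] rpy [ 3.1406e+00  1.4000e-03 -4.0020e-01] F [-0.2 -0.1 -0.1] w 0.0567
shift cm [ 0.02 -0.02  6.03]
grip top pred [282.91594184 233.6394072 ] hinge [283.28014573  44.22644279]
[282.2  51.7] [269  36  27  32 644]
[280.9 228.9] [268 210  27  38 792]
[145.4 341.9] [135 306  28  71 850]
[418.4 342.3] [402 307  28  70 870]
[374.6 407.1] [ 151  395  401   21 5452]
```

View pics/w5.png

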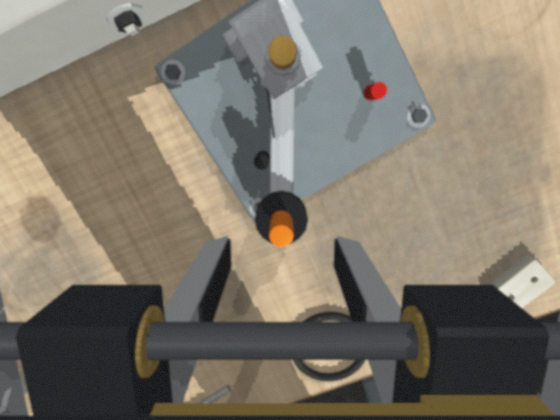

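The grip is centred between the fingers at (281,234), against a prediction of (283,234). The pin's flange is visible flat on the fork. Descending and closing.

Emit:
arm_command(series=[[0.6, 0, 0, 2, 0, 0, 0], [0.6, 0, 0, 2, 0, 0, 0], [0.6, 0, 0, 1.4, 0, 0, 0], [0.6, 0, 0, 0.6, 0, 0, 0], [0, 0, 0, 0, 0, 0, 0], [0, 0, 0, 0, 0, 0, 0], [0, 0, 0, 0, 0, 0, 0], [0, 0, 0, 0, 0, 0, 0], [0, 0, 0, 0, 0, 0, 0], [0, 0, 0, 0, 0, 0, 0], [0, 0, 0, 0, 0, 0, 0], [0, 0, 0, 0, 0, 0, 0], [0, 0, 0, 0, 0, 0, 0], [0, 0, 0, 0, 0, 0, 0], [0, 0, 0, 0, 0, 0, 0]])

```text
time: 13.65
tool_pos: [0.533, 0.0986, 0.0549]
ee_rot: [-3.141, -0.001, -0.4]
wrist_force: [0.7, 2.6, 3.7]
width: 0.0154
```

Emit:
arm_command(series=[[0, 0.017, 0.605, 0, 0, 0, -0.055], [0, 0.017, 0.605, 0, 0, 0, -0.055], [0, 0.017, 0.605, 0, 0, 0, -0.055], [0, 0.017, 0.605, 0, 0, 0, -0.055], [0, 0.017, 0.605, 0, 0, 0, -0.055], [0, 0.017, 0.605, 0, 0, 0, -0.055], [0, 0, 0, 0, 0, 0, 0]])

```text
time: 14.35
tool_pos: [0.5245, 0.0633, 0.0549]
ee_rot: [-3.141, -0.001, -0.071]
wrist_force: [0.3, 2.7, 4.6]
width: 0.0154
```

```bash
cat >> h.py <<'E'
def arm():
    o=sensors.get_obs(); v=o["tool_pos"][:2]-[.6344,.0556]; y=o["ee_rot"][2]
    th=np.arctan2(-v[1],-v[0]); F=o["wrist_force"]
    print("t",round(o["time"],2),"r",np.linalg.norm(v).round(4),"arm dir",th.round(4),"yaw",y.round(4),"joint~",(th+.40).round(3),"F rad/tan",(F[:2]@[np.cos(th),np.sin(th)]).round(1),(F[:2]@[-np.sin(th),np.cos(th)]).round(1),F[2].round(1),"z",o["tool_pos"][2].round(4),o["width"].round(4))
E
python3 -c "from h import *; arm()"
```

```text
Traceback (most recent call last):
  File "h.py", line 21, in arm
    print("t",round(o["time"],2),"r",np.linalg.norm(v).round(4),"arm dir",th.round(4),"yaw",y.round(4),"joint~",(th+.40).round(3),"F rad/tan",(F[:2]@[np.cos(th),np.sin(th)]).round(1),(F[:2]@[-np.sin(th),np.cos(th)]).round(1),F[2].round(1),"z",o["tool_pos"][2].round(4),o["width"].round(4))
                                                                                                                                                                                                                                                                             ^^^^^^^^^^^^^^^^
AttributeError: 'float' object has no attribute 'round'
```

Emit:
arm_command(series=[[0, 0.017, 0.605, 0, 0, 0, -0.055], [0, 0.017, 0.605, 0, 0, 0, -0.055], [0, 0.017, 0.605, 0, 0, 0, -0.055], [0, 0.017, 0.605, 0, 0, 0, -0.055], [0, 0.017, 0.605, 0, 0, 0, -0.055], [0, 0.017, 0.605, 0, 0, 0, -0.055], [0, 0.017, 0.605, 0, 0, 0, -0.055], [0, 0.017, 0.605, 0, 0, 0, -0.055], [0, 0.017, 0.605, 0, 0, 0, -0.055], [0, 0.017, 0.605, 0, 0, 0, -0.055], [0, 0.017, 0.605, 0, 0, 0, -0.055], [0, 0.017, 0.605, 0, 0, 0, -0.055], [0, 0, 0, 0, 0, 0, 0]])

```text
time: 15.65
tool_pos: [0.5426, -0.0044, 0.0549]
ee_rot: [-3.139, -0.001, 0.589]
wrist_force: [-1.1, 6.3, 5.1]
width: 0.0151
```

```bash
sed -i 's/,o\["width"\].round(4)//' h.py; python3 -c "from h import *; arm()"
```

```text
t 15.65 r 0.1097 arm dir 0.5789 yaw 0.5894 joint~ 0.979 F rad/tan 2.5 5.8 5.1 z 0.0549
```

Emit:
arm_command(series=[[0, 0.01, 0.44, 0, 0, 0, -0.04], [0, 0.01, 0.44, 0, 0, 0, -0.04], [0, 0.005, 0.22, 0, 0, 0, -0.02], [0, 0.005, 0.22, 0, 0, 0, -0.02], [0, 0, 0, 0, 0, 0, 0]])

```text
time: 16.15
tool_pos: [0.549, -0.0131, 0.0549]
ee_rot: [-3.135, -0.001, 0.709]
wrist_force: [-4.7, 8.6, 8.2]
width: 0.0154
```

```bash
python3 -c "from h import *; arm()"
```

```text
t 16.15 r 0.1096 arm dir 0.6774 yaw 0.7093 joint~ 1.077 F rad/tan 1.8 9.6 8.2 z 0.0549
```

The tangential force has risen above the spring's 5.5 N, so the arm is probably at the stop. I'll push a little more to confirm.

Emit:
arm_command(series=[[0, 0, 0.15, 0, 0, 0, 0], [0, 0, 0.15, 0, 0, 0, 0], [0, 0, 0, 0, 0, 0, 0], [0, 0, 0, 0, 0, 0, 0]])

```text
time: 16.55
tool_pos: [0.5492, -0.0134, 0.0548]
ee_rot: [-3.13, 0.0, 0.71]
wrist_force: [-9.4, 13.5, 10.7]
width: 0.0153
```

Run:
```python
from h import *
arm()
cal=eyes.get_calibration("wrist"); im=eyes.snapshot("wrist"); cv2.imwrite("pics/w6.png",im)
```

```text
t 16.55 r 0.1096 arm dir 0.6806 yaw 0.7098 joint~ 1.081 F rad/tan 1.2 16.4 10.7 z 0.0548
```

View pics/w6.png

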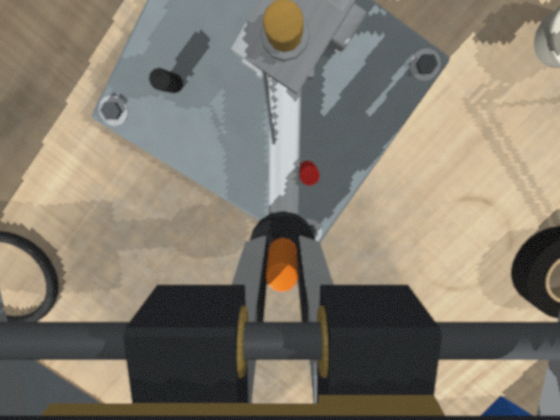

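The arm rests against the red post at (309,173). The force rose from 9.6 to 16 N with only 0.3 mm of motion, so this is the hard stop. The pin's head and flange are still seated at (284,28). Handing in while holding.

Run:
```python
from h import *
from bench import job
arm(); print(job.close_job())
```

```text
t 16.6 r 0.1095 arm dir 0.6806 yaw 0.7099 joint~ 1.081 F rad/tan 1.1 15.3 11.5 z 0.0548
the job is handed in; nothing more can be done
None
```

The brass-headed pin is seated in the fork. The tensioner arm is against the red stop, with the gripper still holding the orange grip. The job was handed in at 16.6 s.

- **Pin:** it stopped at tool height 69.4 mm, which is the predicted seating height. It moved only 0.1 mm as the push rose from 6.6 to 15 N. The later wrist pictures show it upright with its flange flat on the fork.
- **Arm:** the last picture shows it touching the red post. The push rose from 9.6 to about 16 N with only 0.3 mm of motion, so this is the hard stop. My angle estimate reads 1.08 rad rather than 1.1, within the roughly 0.02 rad uncertainty of my rest-angle measurement.
- **Not fully explained:** at the end the wrist also read about 11 N upward, probably from the slight twist of the held grip. It is well below the limits.
- **Black pin and loose things:** the hand stayed well above them throughout. I took no final overhead picture to confirm that nothing shifted.

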